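# Set the slab guide's fence to the triangular marker

## Robot

A 7-joint arm with a two-finger parallel gripper is mounted at the origin on the work surface. World frame = base frame: x ahead of the robot, y to its left, z up, the work surface at z = 0. Lengths are in mm, angles in rad, forces in N, time in s.
With the tool pointing down it reaches from about 400 to 850 mm from the base axis. Payload 10.4 kg.
Tool frame: the origin (TCP) lies midway between the tips of the shut fingers; the grasp point (between the pads) lies 19 mm behind it (r.hold_point_z is the distance from the TCP to the grasp point, in mm); z points along the fingers, y is the direction in which the jaws open and shut (so a half turn about z gives the same grasp; the last joint's range is limited). The gripper opens to 85 mm and grips with 20 to 120 N. Pads are 22 mm wide; open, the fingers measure 114 mm over their backs; the gripper's body (76 mm by 85 mm) begins 54 mm behind the grasp point. The pads swing forward as they close: fully open they stand 13 mm farther back than shut.
Start: joints at [-1.232, 0.332, -0.065, 1.46, 0.022, 1.35, -0.088], TCP at [221.212, 584.567, 207.438] pointing down, gripper open.
Joint ranges: [-2.6, 2.6], [-0.5, 2.12], [-1.47, 1.34], [0.16, 2.42], [-1.27, 4.41], [0.06, 2.06], [-2.6, 2.6]. Speed limits (rad/s): [2.22, 2.22, 2.79, 2.79, 3.14, 3.14, 3.14].

## Interface

Orientations are given as [roll, pitch, yaw] about the fixed x, y, z axes, in that order (R = Rz(yaw) Ry(pitch) Rx(roll)).
In Python, from workcell import r gives the robot as it stands.
- The arm moves only by the tool step_arm, never from a script. Its arguments are lists of equal length, an entry for each row: "xyz": the shift along the tool's x, y, z in m, a list of three; "roll": the turn about the tool's z in degrees; "jaw": the opening, from -1 (shut) to 1 (fully open), so that 0 is half open. A call has 1 to 12 rows; each row is the pose to reach, as a shift and turn from the pose commanded when the call began, along the tool's axes at that moment; what a row does not reach only later rows make up. A row lasts 1/10 s, in which the tool goes at most 50 mm and 8.59 degrees, less where a joint would pass 70% of its speed; a pose out of reach is approached as far as the arm can. A call with a gripper value outside its range is refused whole. The fingers move at their own pace and stop on an object; "force" is the grip in N (left out, the last holds). Time passes only in rows, so rows that repeat a pose let the fingers close. It gives the time, the measured TCP pose, the force and the opening at its end, in the units of the state.
- r.get_state(): the state, without advancing time (a new reading comes with each control period).
- r.camera(name): name is "scene" or "top"; returns a dict with "frame" (480x640x3 uint8, blue, green, red), "fx", "fy", "cx", "cy" (pixels), "distortion" ([k1, k2, p1, p2, k3] as OpenCV has them; the pictures are not rectified), "rvec" (rotation vector, rad) and "tvec" (3), from world to camera coordinates, as OpenCV has them. Camera axes: x right, y down, z forward; pixel columns grow to the right and rows downward; lengths in mm; the calibration is good to about 2 mm. A picture is of the moment at which its call begins. There is no depth.
- r.close_job(): hands the job in, once; it reports no verdict.
Trained networks look in the newest picture that a camera, given by its name, has taken for a name from the list of things; names that differ only in an ending like _2 or _b are one class to them, and where a whole thing is asked for, a point or a joint stands for the part that bears it (a point fixed in the world has none). Each returns a list of dicts, best first, with "conf" (0 to 1); they miss things now and then, are a little off and sometimes report something else, mostly with a low value. They report only what shows in the picture. A call takes as long as a camera call.
- r.search_frame(camera, name): "location" ([x, y, z] in mm, in the coordinates of the camera as it stood for that picture, good to about 4 mm: the middle of the surface that is visible of it).
- r.regions_of(camera, name): "region" (480x640 bool, what is visible of it).
The state is a dict: "time": time; "joint_positions": joint angles; "qvel": joint speeds; "effort": joint torques, N m; "tool_pos": TCP position; "ee_rot": TCP orientation; "contact_force": force on the tool from outside, world axes, zero at the start; "wrist_torque": the same for the moment, N m; "opening": finger opening in mm.
Only numpy, scipy, OpenCV 4.12 (cv2) and the standard library are available. Lean on these libraries where they do the work, as an engineer would, in place of code of your own. Each camera call takes 0.05 s, during which the arm holds its last target. There are 200 camera calls.

## Task

On the cake stall, set the slicing guide for the next slab: wind its handwheel until the pointer of the sliding fence stands opposite the tip of the triangular size marker on the scale rail (not the round one), then let go. Move the fence only with its handwheel, do not push it, and leave the crank of the nut mill alone.

Things in the scene. Friction and masses are not known exactly. Their poses are not given: they have to be found in the camera images.
- crank_grip (a point): Black upright grip of the guide's handwheel (level steel wheel 128 mm across on a grey housing): round post 24 mm across, 55 mm tall, spins freely on its pin, 50 mm from the wheel's vertical axis. Point on its centre, 15 mm below its top, 40 mm above its foot; nothing of the guide is higher than the foot. x points outwards from the wheel's axis (50 mm away along -x), z up. Cranks with about 2 N.
- fence: Upright steel plate across the wooden bed, 140 mm wide, 12 thick, 48 tall, with a small pointer reaching to the dark scale rail. Origin at its underside, in line with the pointer. y runs along the rail, away from the handwheel. A clockwise wheel turn (seen from above) slides it 60 mm along +y, anticlockwise 60 mm along -y; travel 95 mm either way from mid-bed; stays where left.
- wedge_marker: Triangular size marker: flat white triangle, 43 mm along the rail, 38 across, 14 thick, fixed on the dark scale rail, one tip towards the bed. A round marker (white disc, 38 mm) is elsewhere on the rail; which is nearer the wheel varies. Origin at its underside, in line with its tip; axes as the fence's. The fence is there when its origin has y = 0 in this frame (and x about -88 mm).
- mill_grip (a point): To be left alone: wooden knob, 24 mm across, 32 tall, on the level crank of the nut mill, a wooden box 110 mm square with a steel dome, 0.2 m tall in all, to the robot's right. Point in the knob's middle, about 183 mm above the table. The crank turns easily about the mill's vertical axis, 62 mm away along the point's -x.

How it is judged:
By the outcome, as a careful person would: the job done as asked, in the order asked, and still so for the second after the job is handed in, with the robot touching nothing.
It also fails if it takes over 45 s, if anything falls off the work surface, if the arm or the gripper's body presses on something with over 40 N, if the wrist force passes 120 N, or if a joint passes its speed limit or range.

## Working session

There is one attempt and no reset: what is moved stays moved. The work goes in short steps, Python scripts to look and compute and a tool call to move; the robot and the scene stay as the last step left them, time stands still between calls to the robot, and variables do not carry over. Pictures are saved under pics/ and viewed, about 8 in all and at most 12, crops included, and the job is handed in when it is done.

Besides the shell and the picture viewer there is one more tool, called after ">>>" by a JSON object that holds its "method" and its "body". step_arm: Moves the arm, as the interface text tells. Its arguments: {"type":"object","properties":{"xyz":{"type":"array"},"roll":{"type":"array"},"jaw":{"type":"array"},"force":{"type":"number"}},"required":["xyz","roll","jaw"]}

```bash
mkdir -p pics
cat > h.py <<'E'
import numpy as np, cv2
from workcell import r
def shot(n,f=None):
    c=r.camera(n)
    if f: cv2.imwrite(f,c["frame"])
    c["K"]=np.array([[c["fx"],0,c["cx"]],[0,c["fy"],c["cy"]],[0,0,1.]]);c["d"]=np.array(c["distortion"],float)
    c["R"]=cv2.Rodrigues(np.array(c["rvec"],float))[0];c["t"]=np.array(c["tvec"],float).ravel();return c
def world(c,p): return c["R"].T@(np.array(p)-c["t"])
def ray(c,uv,z):
    u=cv2.undistortPoints(np.array([[uv]],float),c["K"],c["d"]).ravel()
    d=c["R"].T@np.array([u[0],u[1],1]);o=-c["R"].T@c["t"];return o+d*(z-o[2])/d[2]
def pix(c,P): return cv2.projectPoints(np.array([P],float),np.array(c["rvec"],float),c["t"],c["K"],c["d"])[0].ravel()
E
python3 - <<'E'
from h import *
s=r.get_state();print(s["time"],s["tool_pos"],s["ee_rot"],s["opening"])
for n in("top","scene"):
    c=shot(n,f"pics/{n}0.png");print(n,-c["R"].T@c["t"])
    for k in("crank_grip","fence","wedge_marker","mill_grip"):
        for x in r.search_frame(n,k)[:3]:
            w=world(c,x["location"]);print(k,round(x["conf"],2),w.round(),pix(c,w).round())
E
```

```text
0.0 [221.05176796 584.14696083 206.6104799 ] [-3.14014458e+00  7.57029408e-05  2.77987583e+00] 85.55739917580694
top [ 533.84884593 -152.76989731 1066.14216314]
crank_grip 0.95 [524. -84. 105.] [294. 263.]
fence 0.66 [476. 167.  61.] [183. 285.]
wedge_marker 0.67 [ 447. -441.  166.] [473. 303.]
wedge_marker 0.59 [611. 100.  42.] [215. 225.]
mill_grip 0.75 [ 449. -439.  167.] [472. 302.]
scene [1167.69790226  280.02949847  643.54862104]
crank_grip 0.7 [535. -87. 106.] [361. 245.]
fence 0.72 [477. 175.  63.] [504. 303.]
wedge_marker 0.62 [615.  97.  53.] [427. 335.]
mill_grip 0.56 [ 450. -420.  163.] [257. 152.]
```

View pics/top0.png

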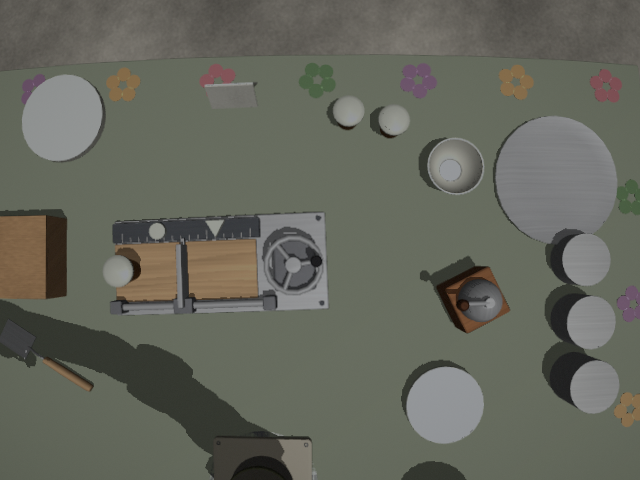

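View pics/scene0.png

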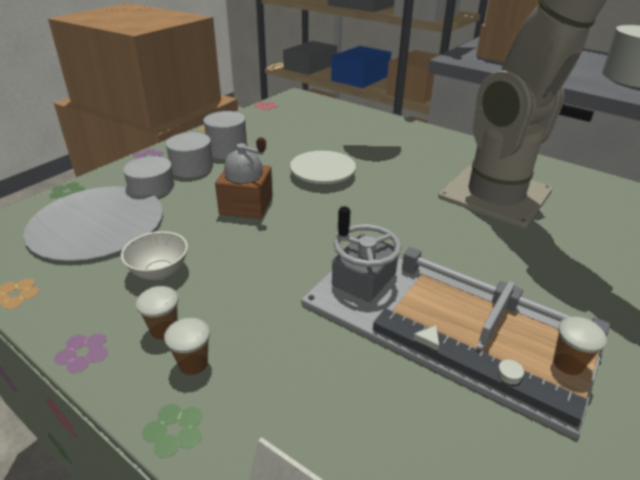

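The wheel is at right (293,264 top view) with its black grip at (316,261). The triangle is at (215,227), the disc at (157,231) and the fence at (181,275), so the fence has to travel toward the wheel (anticlockwise). Zooming in for precision.

Run:
```python
from h import *
c=shot("top");s=shot("scene")
a=cv2.resize(c["frame"][200:330,100:340],None,fx=3.3,fy=3.3,interpolation=cv2.INTER_CUBIC)
b=s["frame"][190:420,290:630]
cv2.imwrite("pics/topz.png",cv2.convertScaleAbs(a,alpha=1.5))
cv2.imwrite("pics/scz.png",cv2.convertScaleAbs(cv2.resize(b,None,fx=2.35,fy=2.35,interpolation=cv2.INTER_CUBIC),alpha=1.3))
def tri(a,b):
    P=[];
    for cc,uv in((c,a),(s,b)):
        u=cv2.undistortPoints(np.array([[uv]],float),cc["K"],cc["d"]).ravel();P.append((np.c_[cc["R"],cc["t"]],u))
    X=cv2.triangulatePoints(P[0][0],P[1][0],P[0][1],P[1][1]).ravel();return X[:3]/X[3]
print("grip top",tri((316.5,261),(344,208)),"hub",tri((293,265),(367,241)))
```

```text
grip top [ 529.5950704  -132.28611789  166.18489342] hub [521.32189114 -82.40564285 108.61295428]
```

View pics/topz.png

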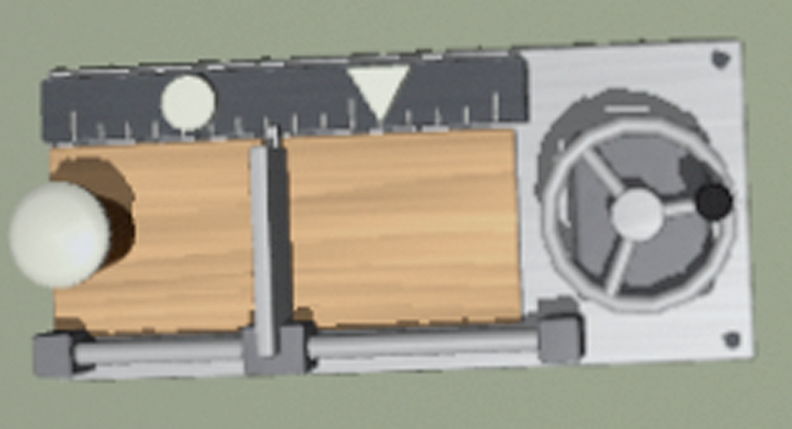

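View pics/scz.png

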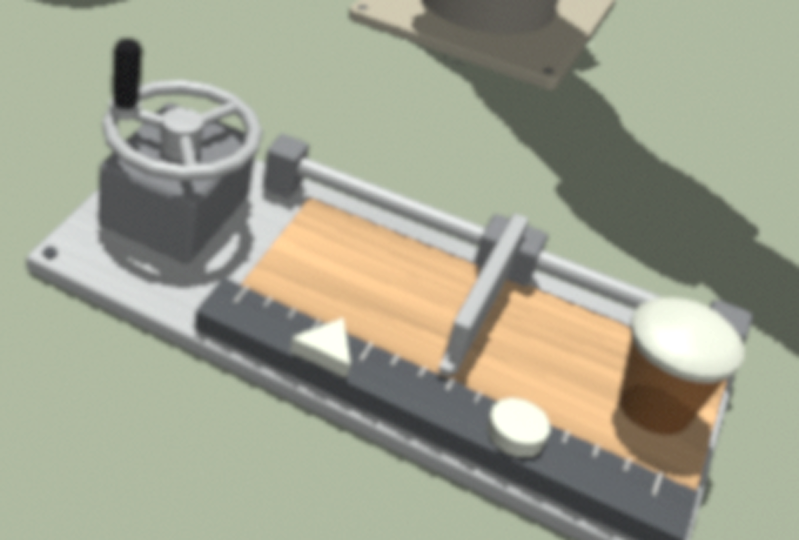

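Both views agree: the triangle (tip at topz 381,126) lies between the fence pointer (272,135) and the wheel. The grip is at (714,202) and the hub at (637,214). Next I compute positions, checks and moves.

```bash
cat >> h.py <<'E'
def tri(c,s,a,b):
    P=[(np.c_[q["R"],q["t"]],cv2.undistortPoints(np.array([[uv]],float),q["K"],q["d"]).ravel()) for q,uv in((c,a),(s,b))]
    X=cv2.triangulatePoints(P[0][0],P[1][0],P[0][1],P[1][1]).ravel();return X[:3]/X[3]
E
python3 - <<'E'
from h import *
from scipy.spatial.transform import Rotation as Ro
c=shot("top");s=shot("scene")
T=lambda x,y:(x/3.3+100,y/3.3+200)
S=lambda x,y:(x/2.35+290,y/2.35+190)
for n,a,b in(("grip",(714,202),(128,47)),("hub",(637,214),(183,122)),("pointer",(272,135),(447,370)),("tip",(381,126),(343,320)),("railL",(45,75),None),("railR",(525,57),None),("bed0",(55,335),None),("bed1",(750,357),None)):
    if b: print(n,tri(c,s,T(*a),S(*b)).round(1),ray(c,T(*a),{"grip":166,"hub":108,"pointer":30,"tip":40}[n]).round(1))
    else: print(n,ray(c,T(*a),25).round(1))
print("fx",c["fx"])
st=r.get_state();R=Ro.from_euler("xyz",st["ee_rot"]).as_matrix()
print(R.T@(np.array([529,-132,200])-st["tool_pos"]),st["tool_pos"])
E
```

```text
grip [ 529.  -131.7  161.8] [ 529.5 -132.5  166. ]
hub [521.1 -81.5 106.8] [521.7 -82.5 108. ]
pointer [574.7 175.5  38.6] [575.3 177.6  30. ]
tip [580.4  97.5  44.3] [580.9  98.1  40. ]
railL [618.7 346.8  25. ]
railR [629.    1.2  25. ]
bed0 [434.2 337.6  25. ]
bed1 [ 422.7 -153.8   25. ]
fx 459.943415327906
[-541.51291883 -561.2061211     7.3900571 ] [221.23576549 584.56695395 207.49273255]
```

>>> {"method": "step_arm", "body": {"xyz": [[-0.541, -0.561, 0], [-0.541, -0.561, 0], [-0.541, -0.561, 0], [-0.541, -0.561, 0], [-0.541, -0.561, 0], [-0.541, -0.561, 0], [-0.541, -0.561, 0], [-0.541, -0.561, 0], [-0.541, -0.561, 0], [-0.541, -0.561, 0], [-0.541, -0.561, 0], [-0.541, -0.561, 0]], "roll": [0, 0, 0, 0, 0, 0, 0, 0, 0, 0, 0, 0], "jaw": [0.6, 0.6, 0.6, 0.6, 0.6, 0.6, 0.6, 0.6, 0.6, 0.6, 0.6, 0.6], "force": 30}}

```text
time: 1.9
tool_pos: [458.4, 31.2, 207.8]
ee_rot: [3.14, 0.001, 2.78]
contact_force: [1.2, 0.1, -0.4]
opening: 68.3
```

>>> {"method": "step_arm", "body": {"xyz": [[-0.124, -0.128, 0], [-0.124, -0.128, 0], [-0.124, -0.128, 0], [-0.124, -0.128, 0], [-0.124, -0.128, 0], [-0.124, -0.128, 0]], "roll": [0, 0, 0, 0, 0, 0], "jaw": [0.6, 0.6, 0.6, 0.6, 0.6, 0.6]}}

```text
time: 2.5
tool_pos: [528.4, -130.6, 207.2]
ee_rot: [-3.141, -0.0, 2.779]
contact_force: [0.2, 0.5, 0.7]
opening: 68.1
```

Run:
```python
from h import *
s=r.get_state();print(s["tool_pos"],s["joint_positions"])
c=shot("scene");print(pix(c,s["tool_pos"]))
a=cv2.resize(c["frame"][100:280,260:460],None,fx=3,fy=3,interpolation=cv2.INTER_CUBIC)
cv2.imwrite("pics/pre.png",cv2.convertScaleAbs(a,alpha=1.4))
```

```text
[ 528.43025058 -130.64722725  207.17535111] [-0.44269918  0.16674525  0.6769955   1.70786755 -0.10775391  1.30526785
  1.46372811]
[345.75104712 188.6136161 ]
```

View pics/pre.png

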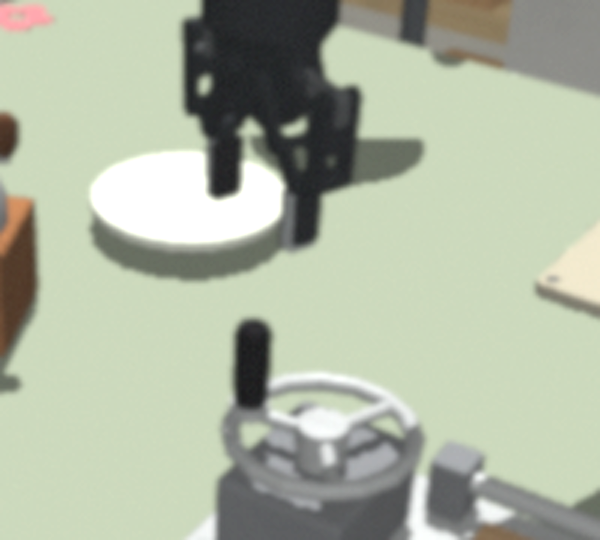

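The open fingers straddle the grip's vertical line (grip top at 253,325). Now descending and closing.

>>> {"method": "step_arm", "body": {"xyz": [[0, 0, 0.03], [0, 0, 0.06], [0, 0, 0.077], [0, 0, 0.077], [0, 0, 0.077], [0, 0, 0.077], [0, 0, 0.077], [0, 0, 0.077], [0, 0, 0.077], [0, 0, 0.077]], "roll": [0, 0, 0, 0, 0, 0, 0, 0, 0, 0], "jaw": [0.6, 0.6, 0.6, 0.6, -1, -1, -1, -1, -1, -1], "force": 30}}

```text
time: 3.55
tool_pos: [529.3, -130.4, 131.6]
ee_rot: [3.141, 0.002, 2.78]
contact_force: [-1.9, 0.4, 7.0]
opening: 21.5
```

```bash
cat > arc.py <<'E'
import sys,numpy as np
a0,st,n=map(float,sys.argv[1:4]);y=2.78
f=lambda a:50*np.array([np.cos(a),np.sin(a)])
X=np.array([[np.cos(y),np.sin(y)],[np.sin(y),-np.cos(y)]])
d=[X@(f(np.radians(a0+st*(i+1)))-f(np.radians(a0)))/1000 for i in range(int(n))]
print([[float(round(v[0],3)),float(round(v[1],3)),0] for v in d])
E
python3 arc.py -81 6 10; python3 arc.py -21 10 12;python3 arc.py 99 10 12
```

```text
[[-0.004, 0.003, 0], [-0.008, 0.006, 0], [-0.012, 0.01, 0], [-0.016, 0.014, 0], [-0.018, 0.018, 0], [-0.021, 0.023, 0], [-0.023, 0.028, 0], [-0.024, 0.033, 0], [-0.025, 0.038, 0], [-0.025, 0.043, 0]]
[[0.001, 0.009, 0], [0.003, 0.017, 0], [0.007, 0.025, 0], [0.012, 0.032, 0], [0.018, 0.038, 0], [0.025, 0.043, 0], [0.033, 0.047, 0], [0.041, 0.049, 0], [0.05, 0.05, 0], [0.058, 0.05, 0], [0.067, 0.047, 0], [0.075, 0.044, 0]]
[[0.007, -0.005, 0], [0.013, -0.011, 0], [0.018, -0.018, 0], [0.022, -0.026, 0], [0.024, -0.034, 0], [0.025, -0.043, 0], [0.024, -0.052, 0], [0.022, -0.06, 0], [0.019, -0.068, 0], [0.014, -0.075, 0], [0.008, -0.082, 0], [0.0, -0.087, 0]]
```

>>> {"method": "step_arm", "body": {"xyz": [[-0.004, 0.003, 0], [-0.008, 0.006, 0], [-0.012, 0.01, 0], [-0.016, 0.014, 0], [-0.018, 0.018, 0], [-0.021, 0.023, 0], [-0.023, 0.028, 0], [-0.024, 0.033, 0], [-0.025, 0.038, 0], [-0.025, 0.043, 0]], "roll": [0, 0, 0, 0, 0, 0, 0, 0, 0, 0], "jaw": [-1, -1, -1, -1, -1, -1, -1, -1, -1, -1]}}

```text
time: 4.55
tool_pos: [567.6, -99.2, 131.6]
ee_rot: [3.141, 0.001, 2.78]
contact_force: [-3.5, -0.3, 7.4]
opening: 22.2
```

Run:
```python
from h import *
s=r.get_state();print(s["tool_pos"],s["contact_force"])
c=shot("top");d=shot("scene")
for n,q in(("top",c),("scene",d)):
  for x in r.search_frame(n,"fence")[:2]: print(n,x["conf"],world(q,x["location"]).round(1))
  for x in r.search_frame(n,"crank_grip")[:2]: print(n,x["conf"],world(q,x["location"]).round(1))
```

```text
[567.56002439 -99.18235634 131.64282298] [-3.54027712 -0.31820753  7.3682891 ]
top 0.59 [472.6 154.   61.3]
top 0.76 [ 502.  -139.6  104.3]
scene 0.71 [478.5 161.6  61.1]
scene 0.57 [542.3 -82.6 105.4]
```

Forces are small and the fence is moving toward the marker. Continuing.

>>> {"method": "step_arm", "body": {"xyz": [[0.001, 0.009, 0], [0.003, 0.017, 0], [0.007, 0.025, 0], [0.012, 0.032, 0], [0.018, 0.038, 0], [0.025, 0.043, 0], [0.033, 0.047, 0], [0.041, 0.049, 0], [0.05, 0.05, 0], [0.058, 0.05, 0], [0.067, 0.047, 0], [0.075, 0.044, 0]], "roll": [0, 0, 0, 0, 0, 0, 0, 0, 0, 0, 0, 0], "jaw": [-1, -1, -1, -1, -1, -1, -1, -1, -1, -1, -1, -1]}}

```text
time: 6.05
tool_pos: [513.6, -31.4, 131.6]
ee_rot: [3.14, 0.003, 2.78]
contact_force: [2.5, -3.5, 5.3]
opening: 21.8
```

>>> {"method": "step_arm", "body": {"xyz": [[0.007, -0.005, 0], [0.013, -0.011, 0], [0.018, -0.018, 0], [0.022, -0.026, 0], [0.024, -0.034, 0], [0.025, -0.043, 0], [0.024, -0.052, 0], [0.022, -0.06, 0], [0.019, -0.068, 0], [0.014, -0.075, 0], [0.008, -0.082, 0], [0.0, -0.087, 0]], "roll": [0, 0, 0, 0, 0, 0, 0, 0, 0, 0, 0, 0], "jaw": [-1, -1, -1, -1, -1, -1, -1, -1, -1, -1, -1, -1]}}

```text
time: 7.25
tool_pos: [482.2, -112.8, 131.5]
ee_rot: [3.14, 0.001, 2.78]
contact_force: [-3.5, 0.6, 10.3]
opening: 22.3
```

```bash
python3 arc.py 219 8 12
python3 - <<'E'
from h import *
s=r.get_state();print(s["tool_pos"],s["contact_force"],s["opening"])
c=shot("top");d=shot("scene")
cv2.imwrite("pics/mid.png",np.vstack([cv2.resize(c["frame"][205:325,105:270],None,fx=3.4,fy=2.4*3.4/2.4,interpolation=2)[:300,:560],cv2.resize(d["frame"][300:400,390:577],None,fx=3,fy=3,interpolation=2)[:300,:560]]))
E
```

```text
[[-0.006, -0.003, 0], [-0.013, -0.005, 0], [-0.02, -0.007, 0], [-0.027, -0.007, 0], [-0.034, -0.006, 0], [-0.04, -0.004, 0], [-0.047, -0.002, 0], [-0.053, 0.002, 0], [-0.058, 0.006, 0], [-0.063, 0.011, 0], [-0.067, 0.016, 0], [-0.071, 0.023, 0]]
[ 482.21007582 -112.82352539  131.52404976] [-3.52261983  0.64042949 10.27098554] 22.251397384988834
```

View pics/mid.png

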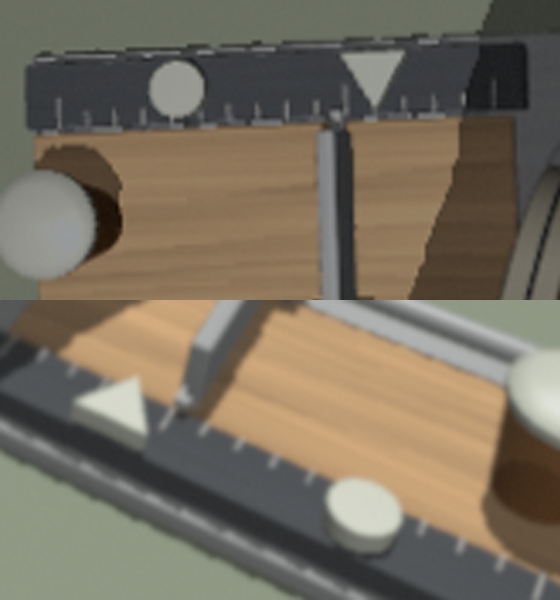

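The fence pointer (337,118) is now about 26 mm short of the triangle tip (375,108). Turning another 96°+32°, then measuring accurately.

>>> {"method": "step_arm", "body": {"xyz": [[-0.006, -0.003, 0], [-0.013, -0.005, 0], [-0.02, -0.007, 0], [-0.027, -0.007, 0], [-0.034, -0.006, 0], [-0.04, -0.004, 0], [-0.047, -0.002, 0], [-0.053, 0.002, 0], [-0.058, 0.006, 0], [-0.063, 0.011, 0], [-0.067, 0.016, 0], [-0.071, 0.023, 0]], "roll": [0, 0, 0, 0, 0, 0, 0, 0, 0, 0, 0, 0], "jaw": [-1, -1, -1, -1, -1, -1, -1, -1, -1, -1, -1, -1]}}

```text
time: 8.55
tool_pos: [556.9, -116.1, 131.6]
ee_rot: [3.141, 0.001, 2.78]
contact_force: [-4.3, 2.0, 10.3]
opening: 22.0
```

```bash
python3 arc.py 315 8 4
python3 - <<'E'
from h import *
s=r.get_state();print(s["tool_pos"],s["contact_force"],s["opening"])
c=shot("top");d=shot("scene")
T=lambda x,y:(x/3.4+105,y/3.4+205)
S=lambda x,y:(x/3+390,(y-300)/3+300)
print(tri(c,d,T(337,118),S(184,400)),tri(c,d,T(375,108),S(138,378)))
E
```

```text
[[-0.002, 0.007, 0], [-0.004, 0.013, 0], [-0.004, 0.02, 0], [-0.004, 0.027, 0]]
[ 556.86921891 -116.05863172  131.56244172] [-4.27443548  2.04885778 10.32662484] 21.98338369297136
[577.08572605 124.54177302  41.29418442] [583.18717121  97.80174735  47.12855743]
```

```bash
python3 arc.py 315 8 7
```

```text
[[-0.002, 0.007, 0], [-0.004, 0.013, 0], [-0.004, 0.02, 0], [-0.004, 0.027, 0], [-0.003, 0.034, 0], [-0.0, 0.041, 0], [0.003, 0.047, 0]]
```

>>> {"method": "step_arm", "body": {"xyz": [[-0.002, 0.007, 0], [-0.004, 0.013, 0], [-0.004, 0.02, 0], [-0.004, 0.027, 0], [-0.003, 0.034, 0], [0, 0.041, 0], [0.003, 0.047, 0], [0.003, 0.047, 0]], "roll": [0, 0, 0, 0, 0, 0, 0, 0], "jaw": [-1, -1, -1, -1, -1, -1, -1, -1]}}

```text
time: 9.45
tool_pos: [569.9, -70.6, 131.6]
ee_rot: [3.141, -0.0, 2.781]
contact_force: [-6.3, -0.2, 12.3]
opening: 22.0
```

Run:
```python
from h import *
s=r.get_state();print(s["tool_pos"],s["contact_force"])
c=shot("top");d=shot("scene")
np.savez("pics/l.npz",a=c["frame"],b=d["frame"])
cv2.imwrite("pics/l1.png",np.vstack([cv2.resize(c["frame"][210:260,180:260],None,fx=7,fy=6,interpolation=2),cv2.resize(d["frame"][305:355,400:480],None,fx=7,fy=6,interpolation=2)]))
```

```text
[569.9348793  -70.57728703 131.55231153] [-6.32155772 -0.1829565  12.30679495]
```

View pics/l1.png

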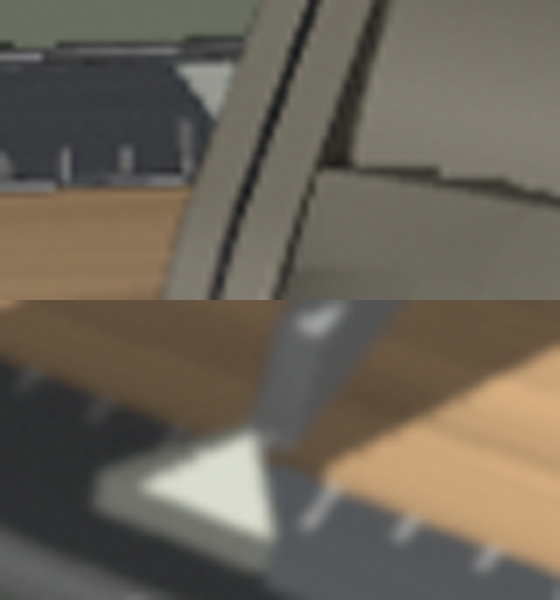

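The arm hides the top view. In the scene view the pointer (285,435) is just short of the tip (258,432). I'll release, lift clear and measure unobstructed.

>>> {"method": "step_arm", "body": {"xyz": [[0, 0, 0], [0, 0, 0], [0, 0, 0], [0, 0, -0.04], [0, 0, -0.08], [-0.02, -0.05, -0.08], [-0.04, -0.1, -0.08], [-0.057, -0.15, -0.08], [-0.057, -0.15, -0.08], [-0.057, -0.15, -0.08]], "roll": [0, 0, 0, 0, 0, 0, 0, 0, 0, 0], "jaw": [0.6, 0.6, 0.6, 0.6, 0.6, 0.6, 0.6, 0.6, 0.6, 0.6]}}

```text
time: 10.55
tool_pos: [569.4, -234.5, 210.2]
ee_rot: [-3.14, -0.0, 2.775]
contact_force: [0.1, 0.4, 0.5]
opening: 68.6
```

Run:
```python
from h import *
s=r.get_state();print(s["tool_pos"],s["contact_force"])
c=shot("top");d=shot("scene")
cv2.imwrite("pics/l2.png",np.vstack([cv2.resize(c["frame"][215:265,180:260],None,fx=6,fy=6,interpolation=2),cv2.resize(d["frame"][305:355,400:480],None,fx=6,fy=6,interpolation=2)]))
```

```text
[ 569.44283054 -234.53007939  210.18232563] [0.07955146 0.42726167 0.46549372]
```

View pics/l2.png

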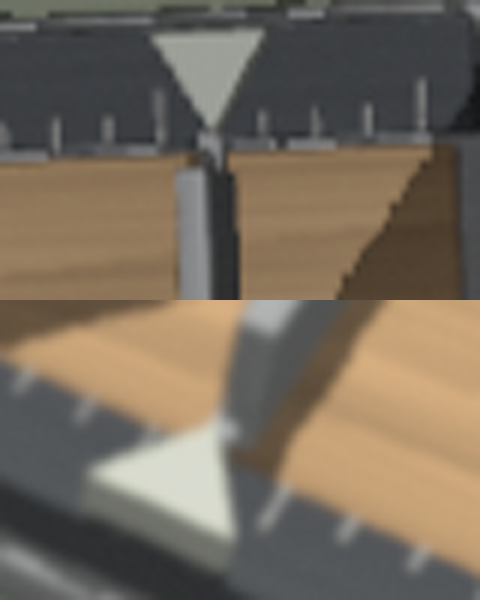

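Run:
```python
from h import *
c=shot("top");d=shot("scene")
T=lambda x,y:((x+.5)/6+179.5,(y+.5)/6+214.5)
S=lambda x,y:((x+.5)/6+399.5,(y-299.5)/6+304.5)
ax=np.array([-.032,.9995])
P={n:tri(c,d,T(*a),S(*b)) for n,a,b in(("tip",(213,130),(215,422)),("ptr",(209,143),(228,430)),("ftop",(192.5,168),(258,329)))}
for n in P: print(n,P[n].round(1),(ax@P[n][:2]).round(1))
for n,uv,v,zs in(("tip",T(213,130),S(215,422),(42,45,48)),("ptr",T(209,143),S(228,430),(36,39,42)),("ftop",T(192.5,168),S(258,329),(70,75,80))):
  for z in zs: print(n,z,(ax@ray(c,uv,z)[:2]).round(1),(ax@ray(d,v,z)[:2]).round(1))
for n,q in(("top",c),("scene",d)):
  for k in("fence","wedge_marker"):
    for x in r.search_frame(n,k)[:2]: w=world(q,x["location"]);print(n,k,round(x["conf"],2),w.round(1),(ax@w[:2]).round(1))
```

```text
tip [584.4  97.2  50.3] 78.4
ptr [579.8  99.9  45.1] 81.3
ftop [569.2  98.6  75.5] 80.4
tip 42 79.7 76.8
tip 45 79.0 77.6
tip 48 78.2 78.4
ptr 36 82.8 79.5
ptr 39 82.1 80.3
ptr 42 81.3 81.1
ftop 70 80.8 79.6
ftop 75 79.6 81.0
ftop 80 78.3 82.4
top fence 0.77 [479.9  87.7  59.5] 72.3
top wedge_marker 0.77 [610.   97.4  46.1] 77.9
scene wedge_marker 0.65 [614.9  96.3  53. ] 76.5
```

Both the cameras and odometry put the pointer about 2.4 mm (≈15°) short. Regripping to correct it.

>>> {"method": "step_arm", "body": {"xyz": [[0.02, 0.05, 0], [0.04, 0.1, 0], [0.057, 0.15, 0], [0.057, 0.15, 0], [0.057, 0.15, 0.04], [0.057, 0.15, 0.08], [0.057, 0.15, 0.08], [0.057, 0.15, 0.08], [0.057, 0.15, 0.08], [0.057, 0.15, 0.08], [0.057, 0.15, 0.08], [0.057, 0.15, 0.08]], "roll": [0, 0, 0, 0, 0, 0, 0, 0, 0, 0, 0, 0], "jaw": [0.6, 0.6, 0.6, 0.6, 0.6, 0.6, 0.6, -1, -1, -1, -1, -1]}}

```text
time: 12.15
tool_pos: [571.4, -71.5, 132.4]
ee_rot: [3.14, 0.003, 2.78]
contact_force: [-0.8, 0.7, 7.0]
opening: 22.2
```

```bash
python3 arc.py 11 5 3
```

```text
[[0.002, 0.004, 0], [0.005, 0.007, 0], [0.008, 0.01, 0]]
```

>>> {"method": "step_arm", "body": {"xyz": [[0.002, 0.004, 0], [0.005, 0.007, 0], [0.008, 0.01, 0], [0.008, 0.01, 0], [0.008, 0.01, 0], [0.008, 0.01, 0], [0.008, 0.01, -0.04], [0.008, 0.01, -0.08], [-0.012, -0.04, -0.08], [-0.032, -0.09, -0.08], [-0.05, -0.14, -0.08], [-0.05, -0.14, -0.08]], "roll": [0, 0, 0, 0, 0, 0, 0, 0, 0, 0, 0, 0], "jaw": [-1, -1, -1, -1, 0.6, 0.6, 0.6, 0.6, 0.6, 0.6, 0.6, 0.6]}}

```text
time: 13.35
tool_pos: [565.4, -227.0, 210.9]
ee_rot: [-3.139, 0.001, 2.772]
contact_force: [0.6, 1.3, 0.4]
opening: 68.3
```

Run:
```python
from h import *
s=r.get_state();print(s["tool_pos"],s["contact_force"])
c=shot("top");d=shot("scene")
cv2.imwrite("pics/l3.png",np.vstack([cv2.resize(c["frame"][215:265,180:260],None,fx=6,fy=6,interpolation=2),cv2.resize(d["frame"][305:355,400:480],None,fx=6,fy=6,interpolation=2)]))
```

```text
[ 565.38513739 -226.98677461  210.93891264] [0.62870701 1.31881812 0.41206049]
```

View pics/l3.png

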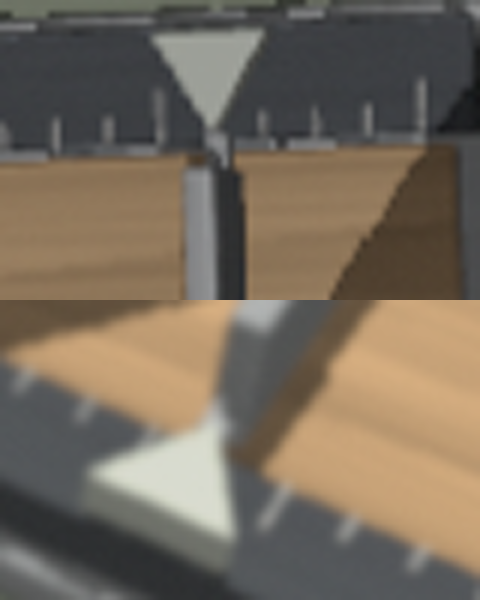

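The fence moved 2.35 mm. The pointer (216,145) is now opposite the tip (213,130): with the height difference allowed for, I'd expect about 217. The gripper is clear of everything, so I'm handing in.

Run:
```python
from h import *
c=shot("top");f=c["frame"];print(r.get_state()["time"],r.get_state()["contact_force"]);print(r.close_job())
```

```text
13.5 [0.4877616  0.77477626 0.15131717]
the job is handed in; nothing more can be done
None
```

I wound the handwheel about 467° anticlockwise by its grip, which brought the fence pointer opposite the tip of the triangular marker, and handed the job in at 13.5 s. I let go once partway to measure without the arm in view. The pointer was still about 2.4 mm short, so I regripped and made a final 15° correction.

- **Alignment:** after the correction, pictures from both cameras showed the pointer opposite the triangle tip. I estimate the remaining error at under about 1 mm. The two cameras' calibration and the uncertain heights of the parts limit that figure.
- **Forces:** the force readings at the end of each move stayed at or below about 14 N.
- **At hand-in:** the gripper was open and clear of everything. I moved the fence only with its handwheel, and never went near the nut mill's crank.
- **Disagreement:** in the check before the correction, the trained network placed the fence about 7 mm away from my own measurements in the top view. It reports the middle of the visible surface, so I relied on my own two-camera pixel measurements, which agreed with the wheel turn count.

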